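Shut the specimen case and pin its lid

ROBOT

A 7-joint arm with a two-finger parallel gripper is mounted at the origin on the work surface; the furniture and walls round the work are solid. World frame = base frame: x ahead of the robot, y to its left, z up, the work surface at z = 0. Lengths are in mm, angles in rad, forces in N, time in s.
With the tool pointing down it reaches from about 400 to 875 mm from the base axis. Payload 4.4 kg.
Tool frame: the origin (TCP) lies between the finger pads; the fingertips stand 11 mm ahead of it and the grasp point (between the pads) lies 8 mm behind it; y points along the fingers, x is the direction in which the jaws open and shut, and the axes are right-handed (so a half turn about y gives the same grasp; the last joint's range is limited). The gripper opens to 85 mm and grips with 20 to 120 N. Pads are 22 mm wide; open, the fingers measure 114 mm over their backs; the gripper's body (76 mm by 85 mm) begins 54 mm behind the grasp point. The pads swing forward as they close: fully open they stand 13 mm farther back than shut.
Start: joints at [-1.225, 0.628, 0.038, 1.517, -0.027, 0.996, -0.02], TCP at [260.147, 595.685, 242.313] pointing down, gripper open.
Joint ranges: [-3.06, 3.06], [-0.37, 2.12], [-1.25, 1.32], [0.18, 2.47], [-1.1, 4.24], [0.23, 1.98], [-2.94, 2.94]. Speed limits (rad/s): [2.57, 2.57, 3.14, 3.14, 3.14, 3.14, 3.14].

INTERFACE

Orientations are given as [roll, pitch, yaw] about the fixed x, y, z axes, in that order (R = Rz(yaw) Ry(pitch) Rx(roll)).
In Python, from cell import * gives the robot as it stands.
- The arm moves only by the shell command python3 -m jog 'ROWS'. ROWS is JSON, a list of rows, each an object of numbers: "x", "y", "z": the shift along the tool's x, y, z in mm; "ax", "ay", "az": the turn, a rotation vector about the tool's x, y, z in rad; "grip": the finger opening in mm, from 0 to 85.4. In form: [{"x": .., "y": .., "z": .., "ax": .., "ay": .., "az": .., "grip": ..}, ...]. A call has 1 to 5 rows; each row is the pose to reach, as a shift and turn from the pose commanded when the call began, along the tool's axes at that moment; what a row does not reach only later rows make up. A row lasts 1/10 s, in which the tool goes at most 50 mm and 8.59 degrees, less where a joint would pass 70% of its speed; a pose out of reach is approached as far as the arm can. A call with a gripper value outside its range is refused whole. The fingers move at their own pace and stop on an object; the grip force is fixed at half the most. Time passes only in rows, so rows that repeat a pose let the fingers close. It gives the time, the measured TCP pose, the force and the opening at its end, in the units of the state.
- read_state(): the state, without advancing time (a new reading comes with each control period).
- get_image(name): name is "side" or "top"; returns a dict with "color" (400x640x3 uint8, red, green, blue), "vfov" (degrees; the focal length in pixels is half the picture's height over the tangent of half this angle, whatever the lens; pixels are square), "cx", "cy" (the principal point, pixels), "camera_from_world" (4x4, takes a point from world to camera coordinates). Camera axes: x right, y down, z forward; pixel columns grow to the right and rows downward; lengths in mm; the calibration is good to about 2 mm. A picture is of the moment at which its call begins. There is no depth.
- finish_job(): hands the job in, once; it reports no verdict.
The state is a dict: "clock": time; "qpos": joint angles; "qd": joint speeds; "tau": joint torques, N m; "eef_pos": TCP position; "tool_rot": TCP orientation; "force": force on the tool from outside, world axes, zero at the start; "torque": the same for the moment, N m; "width": finger opening in mm.
Only numpy, scipy, OpenCV 4.12 (cv2) and the standard library are available. Lean on these libraries where they do the work, as an engineer would, in place of code of your own. Each camera call takes 0.05 s, during which the arm holds its last target.

TASK

Shut the lid of the metal specimen case, then take the locking pin from its holder and put it down through the slot of the lid's tongue and the hole of the keeper underneath, fully home with its collar resting on the tongue, and let go. The keeper is adjustable, so its hole may be anywhere along the slot: feel or look for it. Leave the bottles and the jar standing where they are.

Things in the scene. Friction and masses are not known exactly. Their poses are not given: they have to be found in the camera images.
- case: open-topped aluminium specimen case, fixed to the desk, 130 deep (x) x 150 wide (y) x 65 high mm, holding four small bottles. Origin: centre of its underside; z up, its front (the side with the tongue and keeper) looks along its own -x.
- lid (a joint): hinge of the case's lid, along the case's upper far edge (case x = +65, z = 65 mm): 0 rad shut, grows as the lid opens; starts 0.45 to 0.85. Stiff hinge: the lid stays where it is left; about 3 N down on it shuts it. The lid is a flat 6 mm plate, 134 x 154 mm, with a steel tongue 38 x 60 mm in its plane at the front edge.
- lid_edge (a point): point on top of the lid, on its middle line, 125 mm in front of the hinge (9 mm behind the lid's front edge, where the tongue begins); moves with the lid
- slot_middle (a point): middle of the tongue's slot at the tongue's top face when the lid is shut: fixed to the case at case (-88, 0, 71) mm, same axes as the case. The slot goes through the 6 mm tongue, 12 mm in x and 35 mm in y; the keeper's top is 9 mm under this point.
- keeper_middle (a point): point fixed to the case at case (-88, 0, 62) mm, level with the keeper's top. The keeper is a fixed dark steel bracket (40 x 64 x 10 mm plate) on the front of the case, 3 mm under the shut tongue; its one vertical through hole, 10 mm dia. with a 1.5 mm chamfer, lies at case x = -88 mm and an unreported case y of -10 to +10 mm. Below it is free space to the desk.
- pin: loose locking pin, 60 g, stands upright in the holder at the start. From the bottom up: steel shank 8 mm dia., 45 mm long, with a 4 mm tapered nose (4.4 mm at the tip); steel collar 20 mm dia., 4 mm thick; black cylindrical grip 16 mm dia., 40 mm tall. Whole length 89 mm. Origin: centre of the tip; z along the pin towards the grip. Fully home, the tip is 26 mm above the desk.
- pin_grip (a point): middle of the pin's black grip, 71 mm above the tip along the pin's axis
- holder: fixed plastic block 44 x 44 x 50 mm on a 60 x 60 x 4 mm foot, with a hole 11 mm dia. in its top in which the pin is parked, its collar on the block's top. Origin: centre of the underside, z up.
- wash_bottle: bystander: white wash bottle with dark cap, 84 mm dia., 180 mm high; origin at the centre of the underside
- specimen_jar: bystander: squat lidded jar, 63 mm dia., 66 mm high; origin at the centre of the underside
- amber_bottle: bystander: small amber bottle, 51 mm dia., 120 mm high; origin at the centre of the underside

How it is judged:
By the outcome, as a careful person would: the job done as asked, in the order asked, and still so for the second after the job is handed in, with the robot touching nothing.
It also fails if it takes over 72 s, if anything falls off the work surface, if the arm or the gripper's body presses on something with over 40 N, if the wrist force passes 120 N, or if a joint passes its speed limit or range.

## Working session

There is one attempt and no reset: what is moved stays moved. The work goes in short steps, Python scripts to look and compute and a shell command to move; the robot and the scene stay as the last step left them, time stands still between calls to the robot, and variables do not carry over. Pictures are saved under pics/ and viewed, and the job is handed in when it is done.

```bash
ls; mkdir -p pics
python3 - <<'E'
from cell import *
import cv2
s=read_state(); print({k:s[k] for k in ('clock','eef_pos','tool_rot','force','width')})
for n in ('side','top'):
    i=get_image(n); cv2.imwrite(f'pics/{n}0.png',i['color'][:,:,::-1]); print(n,i['vfov'],i['cx'],i['cy'],i['camera_from_world'])
E
```

```text
pics
{'clock': 0.0, 'eef_pos': array([259.91391386, 595.09014293, 241.36746042]), 'tool_rot': array([-1.57084547,  0.00196298,  1.15891494]), 'force': array([-0.7655761 , -0.42311714,  0.12187044]), 'width': 85.43390806601636}
side 52.86718290173517 322.84023098636504 196.85223890041337 [[-9.72531272e-01 -2.32766207e-01 -1.67839093e-03  4.81529460e+02]
 [-9.16940487e-02  3.89718669e-01 -9.16357769e-01  1.25849462e+02]
 [ 2.13951223e-01 -8.91032688e-01 -4.00356869e-01  7.22355234e+02]
 [ 0.00000000e+00  0.00000000e+00  0.00000000e+00  1.00000000e+00]]
top 42.83908958351812 317.75986089660853 196.7180406897322 [[-1.15634436e-02 -9.99428391e-01 -3.17675500e-02 -2.70717190e+01]
 [-9.93818023e-01  1.49950882e-02 -1.10004020e-01  4.74091523e+02]
 [ 1.10417498e-01  3.02991384e-02 -9.93423343e-01  1.04532605e+03]
 [ 0.00000000e+00  0.00000000e+00  0.00000000e+00  1.00000000e+00]]
```

View images.

View pics/side0.png

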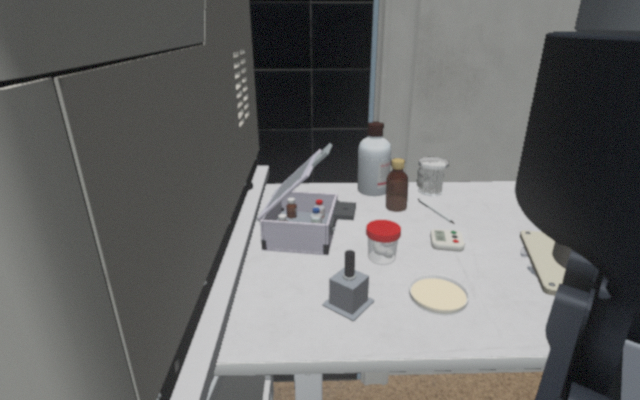

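View pics/top0.png

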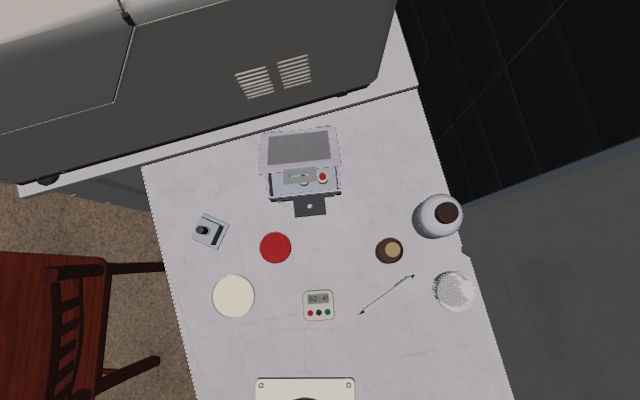

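```bash
cat > h.py <<'E'
from cell import *
import numpy as np, cv2
from scipy.spatial.transform import Rotation as Rn
def cam(i):
    T=np.array(i['camera_from_world']); f=200/np.tan(np.radians(i['vfov'])/2)
    return T,f,i['cx'],i['cy']
def ray(i,u,v):
    T,f,cx,cy=cam(i); d=T[:3,:3].T@np.array([(u-cx)/f,(v-cy)/f,1]); c=-T[:3,:3].T@T[:3,3]
    return c,d
def onz(i,u,v,z):
    c,d=ray(i,u,v); return c+d*(z-c[2])/d[2]
def two(i,uv,j,uv2):
    c1,d1=ray(i,*uv);c2,d2=ray(j,*uv2)
    t=np.linalg.lstsq(np.c_[d1,-d2],c2-c1,rcond=None)[0]
    a=c1+d1*t[0];b=c2+d2*t[1]; return (a+b)/2,np.linalg.norm(a-b)
def proj(i,p):
    T,f,cx,cy=cam(i); q=T[:3,:3]@np.array(p)+T[:3,3]; return np.array([cx+f*q[0]/q[2],cy+f*q[1]/q[2]])
def crop(i,x0,y0,x1,y1,k,name):
    c=cv2.resize(i['color'][y0:y1,x0:x1],None,fx=k,fy=k,interpolation=cv2.INTER_CUBIC)[:,:,::-1].copy()
    cv2.imwrite('pics/'+name,c)
E
python3 - <<'E'
from h import *
t=get_image('top');s=get_image('side')
crop(t,180,110,360,280,4,'t1.png')
crop(s,240,130,420,325,3,'s1.png')
E
```

```text
(no output)
```

View pics/t1.png

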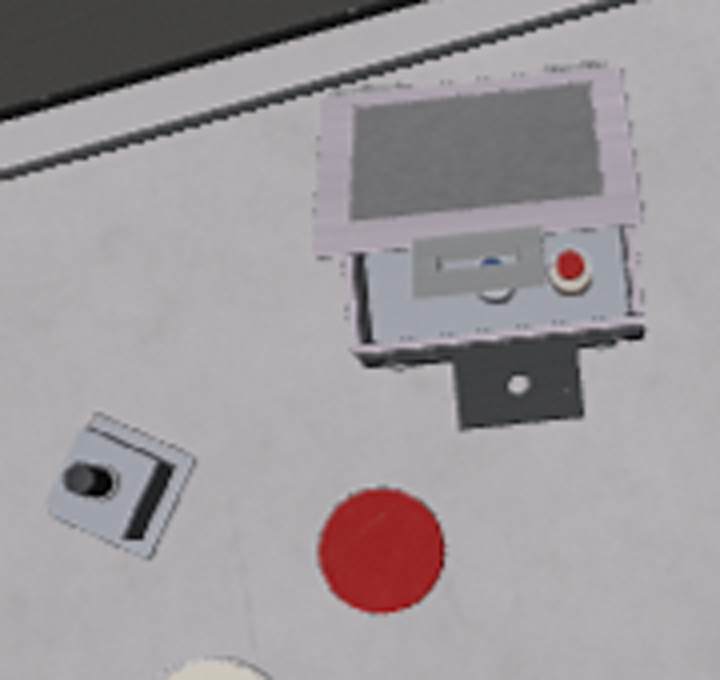

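View pics/s1.png

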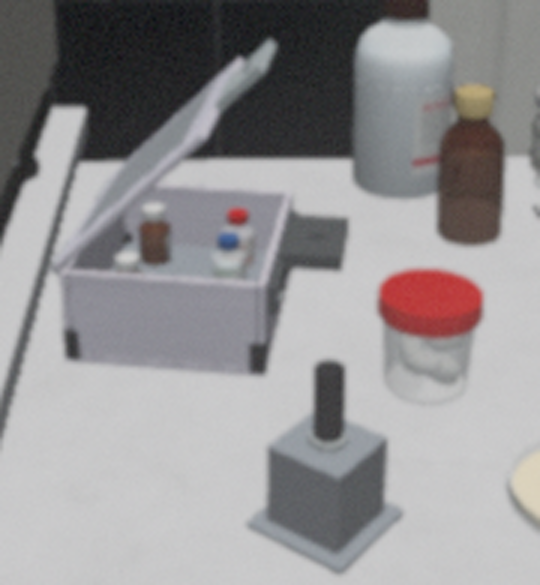

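Run:
```python
from h import *
t=get_image('top')
g=cv2.cvtColor(t['color'],cv2.COLOR_RGB2GRAY)
K=g[196:222,288:334]; 
for r in range(196,220): print(r,' '.join('%3d'%v for v in g[r,290:330]))
for nm,uv in dict(kFL=(180+459/4,110+431/4),kFR=(180+584/4,110+416/4),kBR=(180+579/4,110+345/4),kBL=(180+454/4,110+352/4),hole=(309.5,206)).items(): print(nm,onz(t,*uv,62).round(1))
```

```text
196  92  94 101 107  97  87  94  77  59  56  58  58  60  63  65  63  70  65  65  66  66  64  65  65  65  65  65  65  65  65  65  66  66  65  46  37  32  50  56  92
197  56  57  59  61  63  63  68  66  66  65  65  65  65  64  66  63  65  64  65  65  65  64  65  65  65  65  64  65  65  65  64  66  65  62  94 157 170 169 168 148
198  65  63  64  65  65  66  65  66  65  65  65  64  66  64  63  64  66  64  63  64  64  65  64  66  66  66  66  65  66  65  65  65  66  60 110 170 181 180 181 175
199  53  47  45  59  65  66  65  65  65  65  65  63  66  64  65  65  65  64  65  64  64  65  65  65  65  64  66  65  65  64  65  65  64  60 109 169 180 179 178 179
200  86  93  94  71  63  64  65  66  66  63  64  65  66  67  64  65  65  64  67  65  64  66  65  63  65  64  65  65  64  64  65  64  63  59 110 171 179 177 177 178
201 169 172 175 106  61  64  66  66  66  65  65  64  66  64  64  65  65  64  64  63  63  63  63  64  65  63  65  66  63  65  65  64  64  60  90 167 177 175 176 176
202 177 180 185 109  58  63  65  64  65  65  64  64  63  64  63  65  63  63  63  64  63  65  65  65  65  66  66  64 
[... 2256 characters left out ...]
157 166 167 166 169 169 169 174 174 180 182 180 179 178 179 180 180 178 177 177 178 177
217 173 173 175 178 146 100 119 127 158 167 163 165 166 168 169 168 171 170 175 177 177 177 178 180 181 180 179 179 178 177 176 177 176 176 176 176 176 178 177 177
218 174 175 175 176 171 165 168 170 178 179 175 176 177 176 176 176 177 176 174 175 174 175 178 178 179 178 178 177 178 178 177 178 176 176 177 175 175 178 176 177
219 174 174 173 173 174 175 174 176 175 175 173 173 174 174 175 174 174 174 174 174 174 176 177 177 178 177 177 177 178 179 178 179 178 177 176 175 174 177 177 177
kFL [427.6  12.6  62. ]
kFR [434.3 -50.7  62. ]
kBR [470.4 -48.7  62. ]
kBL [467.8  14.8  62. ]
hole [451.  -17.5  62. ]
```

Run:
```python
from h import *
t=get_image('top');s=get_image('side')
crop(s,250,130,370,215,6,'s2.png')
ang=0.105
ex=np.array([np.cos(ang),np.sin(ang),0]);ey=np.array([-np.sin(ang),np.cos(ang),0])
# lid front: intersect top rays with vertical plane family: point = O+a ex+b ey ; use known geometry: hinge + r
O=np.array([451,-17.5,0])+88*ex
H=O+65*ex+[0,0,68]
for nm,uv,r in (('tongue FL',(283.5,184.5),172),('tongue FR',(180+546/4,110+285/4),172),('lid FL',(180+316/4,110+258/4),134),('lid FR',(180+640/4,110+222/4),134)):
    for th in np.arange(.3,1,.05):
        c,d=ray(t,*uv)
        z=H[2]+r*np.sin(th); p=c+d*(z-c[2])/d[2]
        q=p-O; res=(q@ex)-(65-r*np.cos(th))
        if abs(res)<7: print(nm,round(th,2),res.round(1),'b',(q@ey).round(1))
print(O)
for n,i in(('top',t),('side',s)): print(n,[proj(i,O+np.array([0,0,z])+ex*x+ey*y).round(1).tolist() for x,y,z in((-65,75,65),(-65,-75,65),(65,75,65),(-65,75,0))])
```

```text
tongue FL 0.75 4.9 b 37.3
tongue FL 0.8 -2.0 b 36.8
tongue FR 0.75 3.6 b -22.2
tongue FR 0.8 -3.3 b -22.3
lid FL 0.75 4.9 b 82.7
lid FL 0.8 -0.6 b 82.0
lid FL 0.85 -6.3 b 81.4
lid FR 0.75 3.4 b -68.2
lid FR 0.8 -2.1 b -68.1
[538.51534552  -8.27696914   0.        ]
top [[271.4, 199.0], [344.9, 190.2], [264.7, 136.6], [275.1, 202.2]]
side [[330.6, 222.2], [338.3, 191.0], [262.1, 218.2], [330.4, 252.5]]
```

View pics/s2.png

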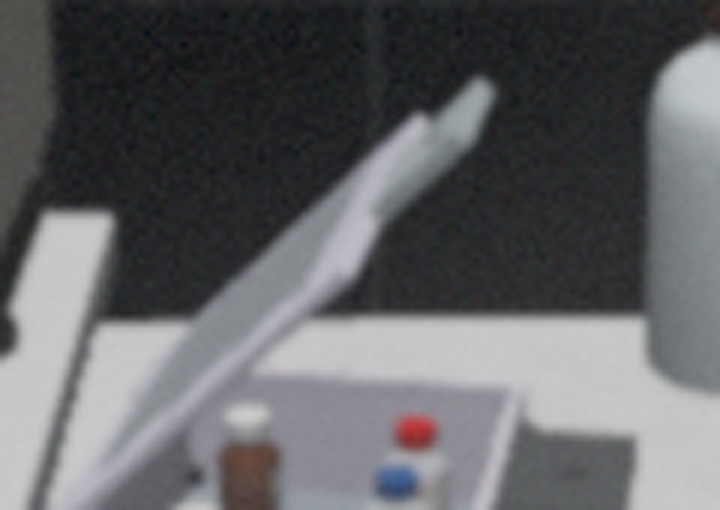

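Run:
```python
from h import *
t=get_image('top');s=get_image('side')
p,e=two(t,(199.3,229.5),s,(349.7,251.7)); print('pin top',p.round(1),e.round(1))
print('pin top by z98',onz(t,199.3,229.5,98).round(1))
jr=onz(t,275.5,247.5,66); print('jar',jr.round(1))
print('lid edge pred px',proj(t,(518,-4,157)),proj(s,(518,-4,157)))
print('amber',onz(t,392,250,120).round(1),'wash',onz(t,446,212,180).round(1))
crop(t,180,205,240,260,10,'t2.png'); crop(s,320,240,380,320,7,'s3.png')
print(read_state()['clock'])
```

```text
pin top [405.7 198.8  92.7] 1.7
pin top by z98 [404.6 197.3  98. ]
jar [368.1  51.3  66. ]
lid edge pred px [299.41695955 165.45458194] [311.62494181 161.98340159]
amber [ 360.1 -175.   120. ] wash [ 425.8 -265.6  180. ]
0.45
```

View pics/t2.png

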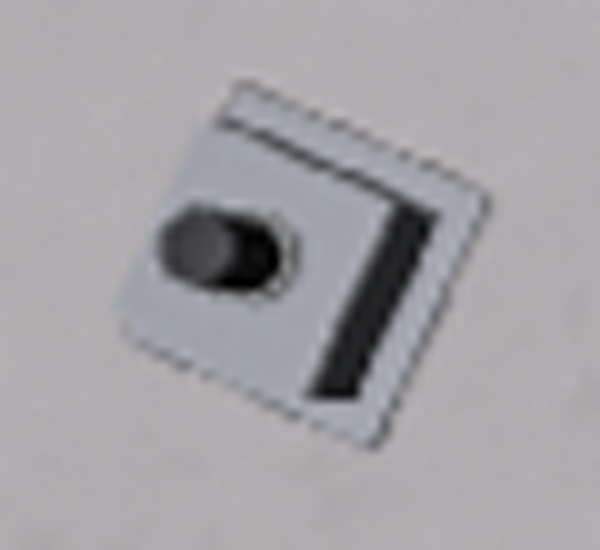

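View pics/s3.png

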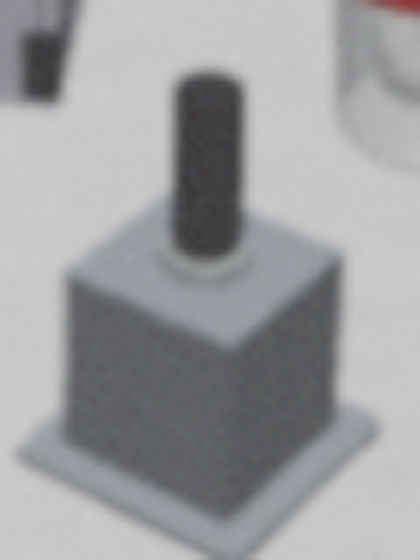

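Run:
```python
from h import *
t=get_image('top');s=get_image('side')
print(onz(t,199.6,229.2,98).round(1),onz(t,203.6,230.0,58).round(1))
p,e=two(t,(199.6,229.2),s,(320+208/7-.5,240+78/7)); print(p.round(1),e.round(1))
p,e=two(t,(203.6,230),s,(320+208/7-.5,240+250/7)); print(p.round(1),e.round(1))
st=read_state(); R=Rn.from_euler('xyz',st['tool_rot']); print(R.as_matrix().round(3),st['eef_pos'])
tgt=np.array([518,-4,230]); print('local',R.inv().apply(tgt-st['eef_pos']).round(1))
```

```text
[405.1 196.7  98. ] [405.4 199.1  58. ]
[406.4 198.1  93.1] 2.0
[405.8 200.7  51.6] 0.2
[[ 0.4   -0.    -0.916]
 [ 0.916 -0.     0.4  ]
 [-0.    -1.     0.   ]] [260.11753402 595.66672533 242.2872218 ]
local [-446.3   12.3 -476.3]
```

```bash
python3 -m jog '[{"x":-34,"z":-36,"ay":0.13,"grip":0},{"x":-68,"z":-73,"ay":0.26,"grip":0},{"x":-102,"z":-109,"ay":0.39,"grip":0},{"x":-136,"z":-145,"ay":0.52,"grip":0},{"x":-170,"z":-181,"ay":0.65,"grip":0}]'
cat >> h.py <<'E'
def goto(tgt,yaw=None):
    st=read_state(); R=Rn.from_euler('xyz',st['tool_rot'])
    print('clk',st['clock'],'pos',st['eef_pos'].round(1),'rpy',st['tool_rot'].round(3),'F',st['force'].round(1),'w',round(st['width'],1))
    print('local',R.inv().apply(np.array(tgt)-st['eef_pos']).round(1))
    if yaw is not None:
        rv=(R.inv()*Rn.from_euler('xyz',[-np.pi/2,0,yaw])).as_rotvec(); print('rotvec',rv.round(3))
E
python3 -c "
from h import *
goto([518,-4,230],0.1)"
```

```text
clk 0.55 pos [260.1 595.7 242.3] rpy [-1.571  0.     1.159] F [ 0.6 -0.3 -0.4] w 85.4
local [-446.3   12.3 -476.3]
rotvec [ 0.     1.059 -0.   ]$[0]: bad value
```

```bash
python3 -m jog '[{"x":-34,"y":0,"z":-36,"ax":0,"ay":0.13,"az":0,"grip":0},{"x":-68,"y":0,"z":-73,"ax":0,"ay":0.26,"az":0,"grip":0},{"x":-102,"y":0,"z":-109,"ax":0,"ay":0.39,"az":0,"grip":0},{"x":-136,"y":0,"z":-145,"ax":0,"ay":0.52,"az":0,"grip":0},{"x":-170,"y":0,"z":-181,"ax":0,"ay":0.65,"az":0,"grip":0}]'; 
python3 -c "
from h import *
goto([518,-4,230],0.1)"
```

```text
clock: 1.05
eef_pos: [358.6, 365.7, 242.6]
tool_rot: [-1.57, -0.001, 0.504]
force: [0.4, 0.5, 0.5]
width: 12.3
clk 1.05 pos [358.6 365.7 242.6] rpy [-1.57e+00 -1.00e-03  5.04e-01] F [0.4 0.5 0.5] w 12.3
local [ -38.9   12.4 -400.7]
rotvec [-0.001  0.404  0.001]
```

```bash
python3 -m jog '[{"x":-4,"y":0,"z":-44,"ax":0,"ay":0.08,"az":0,"grip":0},{"x":-8,"y":0,"z":-88,"ax":0,"ay":0.16,"az":0,"grip":0},{"x":-13,"y":0,"z":-132,"ax":0,"ay":0.24,"az":0,"grip":0},{"x":-17,"y":0,"z":-176,"ax":0,"ay":0.32,"az":0,"grip":0},{"x":-21,"y":0,"z":-220,"ax":0,"ay":0.4,"az":0,"grip":0}]'; 
python3 -c "
from h import *
goto([518,-4,230],0.1)"
```

```text
clock: 1.55
eef_pos: [447.4, 163.6, 242.7]
tool_rot: [-1.57, -0.001, 0.106]
force: [0.7, -0.2, 0.2]
width: 0.1
clk 1.55 pos [447.4 163.6 242.7] rpy [-1.57e+00 -1.00e-03  1.06e-01] F [ 0.7 -0.2  0.2] w 0.1
local [  52.4   12.6 -174.1]
rotvec [-0.001  0.006  0.001]
```

```bash
python3 -m jog '[{"x":12,"y":0,"z":-42,"ax":0,"ay":0,"az":0,"grip":0},{"x":26,"y":4,"z":-86,"ax":0,"ay":0,"az":0,"grip":0},{"x":39,"y":8,"z":-130,"ax":0,"ay":0,"az":0,"grip":0},{"x":52,"y":12,"z":-174,"ax":0,"ay":0,"az":0,"grip":0},{"x":52,"y":12,"z":-174,"ax":0,"ay":0,"az":0,"grip":0}]'
python3 - <<'E'
from h import *
goto([518,-4,175],0.1)
t=get_image('top');s=get_image('side')
crop(t,220,90,380,230,4,'t4.png'); crop(s,220,60,420,250,3,'s4.png')
E
```

```text
clock: 2.05
eef_pos: [519.4, -10.3, 230.6]
tool_rot: [-1.576, -0.002, 0.098]
force: [-0.7, -0.5, 0.1]
width: -0.0
clk 2.05 pos [519.4 -10.3 230.6] rpy [-1.576 -0.002  0.098] F [-0.7 -0.5  0.1] w -0.0
local [-0.9 55.5  6.6]
rotvec [ 0.005 -0.002  0.002]
```

View pics/t4.png

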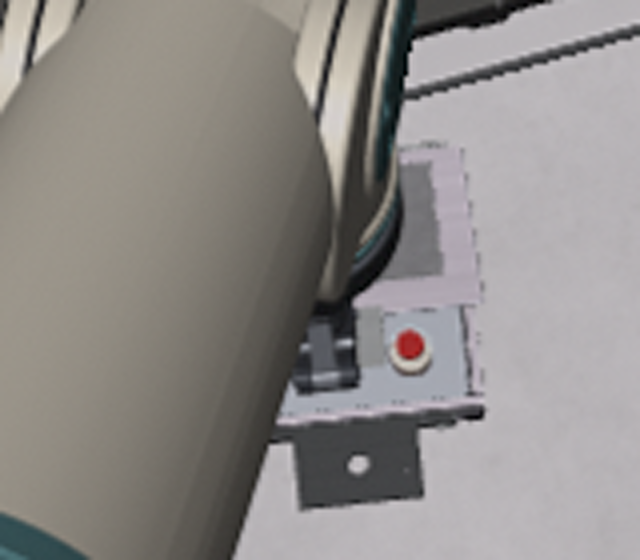

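View pics/s4.png

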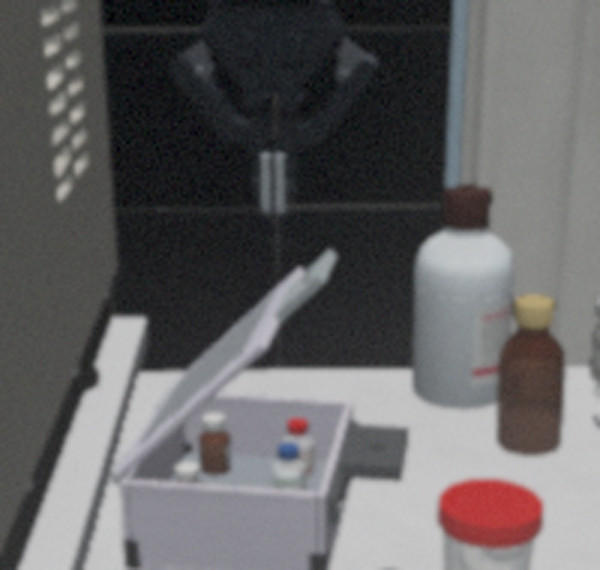

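```bash
python3 -m jog '[{"x":0,"y":30,"z":4,"ax":0.005,"ay":0,"az":0,"grip":0},{"x":0,"y":55,"z":6,"ax":0.005,"ay":0,"az":0,"grip":0},{"x":-7,"y":69,"z":6,"ax":0.005,"ay":0,"az":0,"grip":0},{"x":-15,"y":78,"z":6,"ax":0.005,"ay":0,"az":0,"grip":0},{"x":-22,"y":88,"z":6,"ax":0.005,"ay":0,"az":0,"grip":0}]'
python3 - <<'E'
from h import *
goto([478,-8,81],0.1)
t=get_image('top');s=get_image('side')
crop(s,220,60,420,250,3,'s5.png')
E
```

```text
clock: 2.65
eef_pos: [494.8, 3.8, 142.1]
tool_rot: [-1.565, -0.001, 0.112]
force: [0.9, -0.8, 0.2]
width: 0.0
clk 2.65 pos [494.8   3.8 142.1] rpy [-1.565e+00 -1.000e-03  1.120e-01] F [ 0.9 -0.8  0.2] w 0.0
local [-18.1  61.  -10.2]
rotvec [-0.006  0.012  0.001]
```

View pics/s5.png

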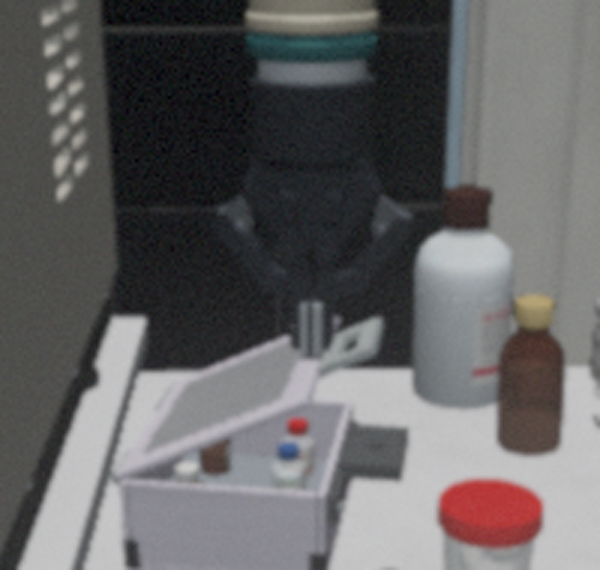

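```bash
python3 -m jog '[{"x":-6,"y":13,"z":-4,"ax":0,"ay":0,"az":0,"grip":0},{"x":-10,"y":25,"z":-8,"ax":0,"ay":0,"az":0,"grip":0},{"x":-14,"y":37,"z":-10,"ax":0,"ay":0,"az":0,"grip":0},{"x":-16,"y":48,"z":-10,"ax":0,"ay":0,"az":0,"grip":0},{"x":-17,"y":56,"z":-10,"ax":0,"ay":0,"az":0,"grip":0}]'; python3 -m jog '[{"x":0,"y":3,"z":0,"ax":0,"ay":0,"az":0,"grip":0},{"x":0,"y":5,"z":0,"ax":0,"ay":0,"az":0,"grip":0},{"x":0,"y":5,"z":0,"ax":0,"ay":0,"az":0,"grip":0}]'
python3 - <<'E'
from h import *
goto([478,-8,81],0.1)
t=get_image('top');s=get_image('side')
crop(s,220,60,420,250,3,'s6.png')
E
```

```text
clock: 3.25
eef_pos: [479.5, -9.1, 86.3]
tool_rot: [-1.565, -0.001, 0.111]
force: [1.2, 0.2, 1.4]
width: 0.1
clock: 3.55
eef_pos: [479.2, -9.4, 82.0]
tool_rot: [-1.565, -0.0, 0.11]
force: [-1.0, 0.6, 4.9]
width: -0.1
clk 3.55 pos [479.2  -9.4  82. ] rpy [-1.565 -0.     0.11 ] F [-1.   0.6  4.9] w -0.1
local [-1.   1.   1.5]
rotvec [-0.006  0.01   0.   ]
```

View pics/s6.png

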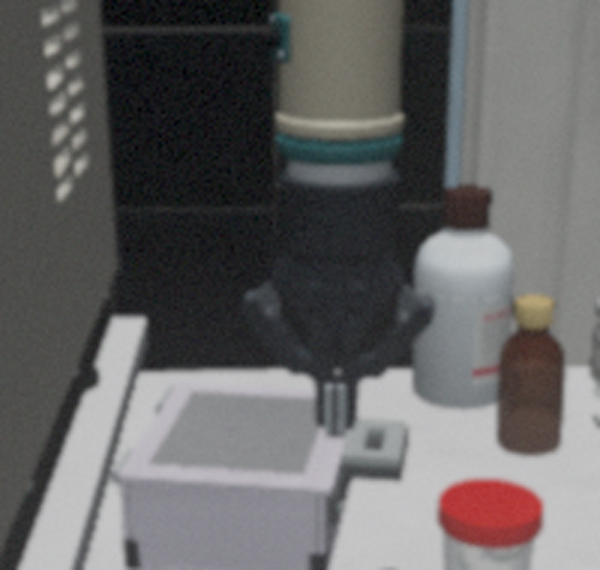

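```bash
python3 -m jog '[{"x":0,"y":2,"z":0,"ax":0,"ay":0,"az":0,"grip":0},{"x":0,"y":2,"z":0,"ax":0,"ay":0,"az":0,"grip":0},{"x":0,"y":4,"z":0,"ax":0,"ay":0,"az":0,"grip":0},{"x":0,"y":4,"z":0,"ax":0,"ay":0,"az":0,"grip":0}]';  python3 -m jog '[{"x":0,"y":-30,"z":0,"ax":0,"ay":0,"az":0,"grip":0},{"x":-5,"y":-60,"z":25,"ax":0,"ay":0,"az":0,"grip":85},{"x":-20,"y":-90,"z":70,"ax":0,"ay":0,"az":0,"grip":85},{"x":-35,"y":-90,"z":115,"ax":0,"ay":0,"az":0,"grip":85},{"x":-50,"y":-90,"z":160,"ax":0,"ay":0,"az":0,"grip":85}]'
python3 - <<'E'
from h import *
goto([405.5,198.5,160],0.5)
t=get_image('top');s=get_image('side')
crop(t,180,110,360,280,4,'t7.png'); crop(s,220,60,420,250,3,'s7.png')
E
```

```text
clock: 4.05
eef_pos: [479.2, -9.4, 81.4]
tool_rot: [-1.563, -0.002, 0.109]
force: [-8.3, 0.7, 47.3]
width: -0.1
clock: 4.55
eef_pos: [412.4, 144.9, 169.7]
tool_rot: [-1.564, -0.004, 0.108]
force: [0.6, 1.0, -0.5]
width: 58.1
clk 4.55 pos [412.4 144.9 169.7] rpy [-1.564 -0.004  0.108] F [ 0.6  1.  -0.5] w 58.1
local [-1.2 10.1 54. ]
rotvec [-0.006 -0.392  0.005]
```

View pics/t7.png

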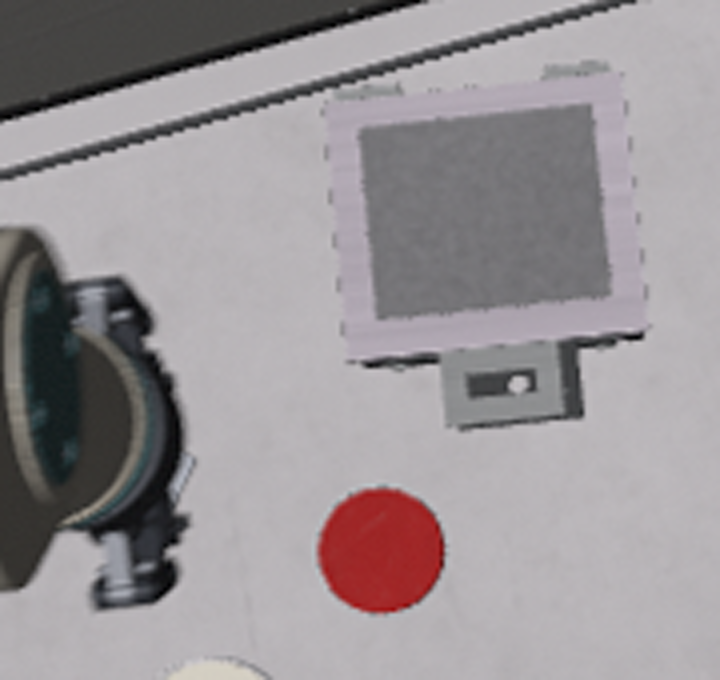

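View pics/s7.png

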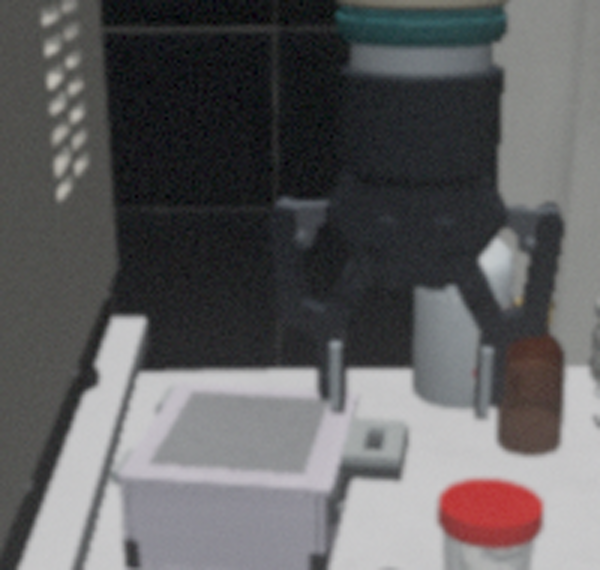

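```bash
python3 -m jog '[{"x":-1,"y":0,"z":27,"ax":-0.006,"ay":0,"az":0.005,"grip":85},{"x":-1,"y":0,"z":54,"ax":-0.006,"ay":0,"az":0.005,"grip":85},{"x":-1,"y":20,"z":54,"ax":-0.006,"ay":0,"az":0.005,"grip":85},{"x":-1,"y":40,"z":54,"ax":-0.006,"ay":0,"az":0.005,"grip":85},{"x":-1,"y":40,"z":54,"ax":-0.006,"ay":0,"az":0.005,"grip":85}]'
python3 - <<'E'
from h import *
goto([405.5,198.5,75],0.1)
t=get_image('top');s=get_image('side')
crop(t,140,150,260,280,5,'t8.png'); crop(s,270,150,450,330,4,'s8.png')
print(onz(t,309.2,205.75,62))
for n,i in(('t',t),('s',s)): print(n,proj(i,[405.5,198.5,98]).round(1),proj(i,read_state()['eef_pos']).round(1))
E
```

```text
clock: 5.15
eef_pos: [404.1, 196.3, 127.0]
tool_rot: [-1.573, 0.008, 0.11]
force: [-0.4, 0.6, -0.4]
width: 85.0
clk 5.15 pos [404.1 196.3 127. ] rpy [-1.573  0.008  0.11 ] F [-0.4  0.6 -0.4] w 85.0
local [ 2.1 52.   2.1]
rotvec [ 0.002  0.01  -0.008]
[451.5070044  -16.92692712  62.        ]
t [198.7 229. ] [195.6 228.3]
s [350.5 248.6] [351.4 229.5]
```

View pics/s8.png

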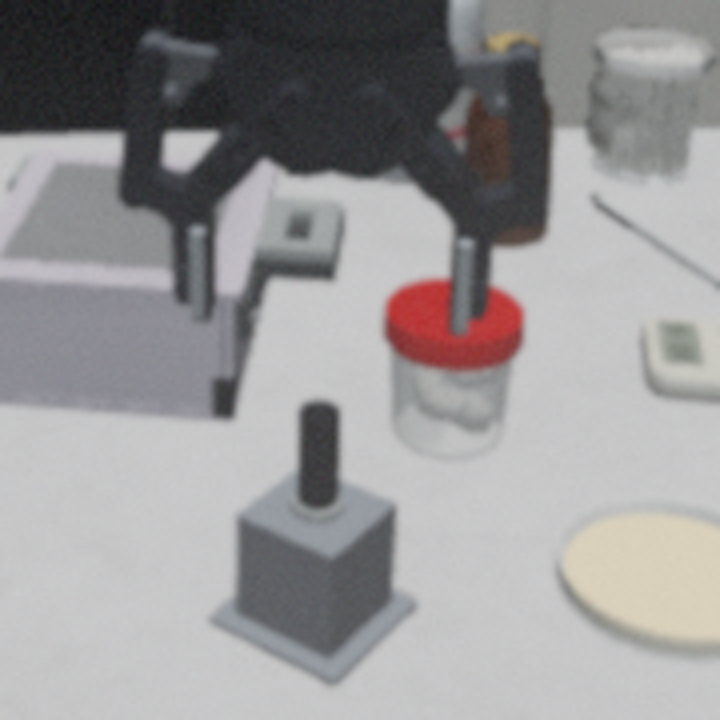

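View pics/t8.png

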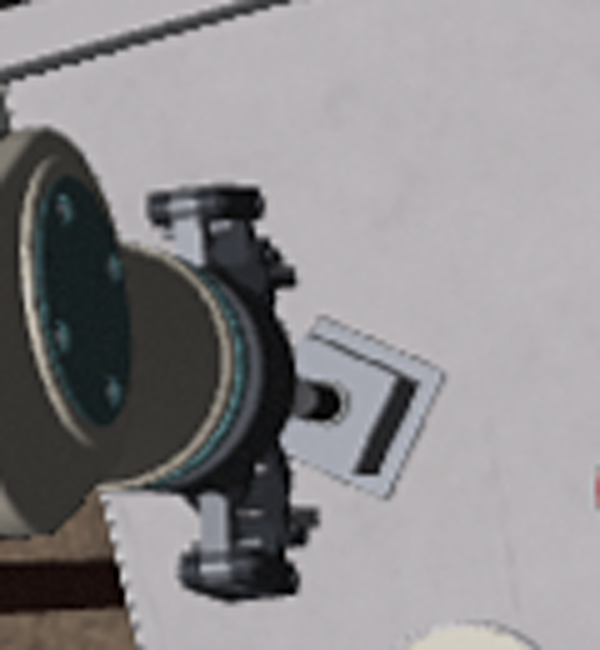

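```bash
python3 -m jog '[{"x":2.5,"y":15,"z":2,"ax":0.002,"ay":0.01,"az":-0.008,"grip":85},{"x":2.5,"y":30,"z":2,"ax":0.002,"ay":0.01,"az":-0.008,"grip":85},{"x":2.5,"y":45,"z":2,"ax":0.002,"ay":0.01,"az":-0.008,"grip":60},{"x":2.5,"y":52,"z":2,"ax":0.002,"ay":0.01,"az":-0.008,"grip":40},{"x":2.5,"y":52,"z":2,"ax":0.002,"ay":0.01,"az":-0.008,"grip":40}]'
python3 - <<'E'
from h import *
goto([406.5,198.5,75],0.1)
t=get_image('top');s=get_image('side')
crop(t,140,150,260,280,5,'t9.png'); crop(s,290,200,410,320,6,'s9.png')
E
```

```text
clock: 5.75
eef_pos: [407.4, 198.6, 76.4]
tool_rot: [-1.57, -0.003, 0.098]
force: [0.3, 0.7, 0.8]
width: 44.1
clk 5.75 pos [407.4 198.6  76.4] rpy [-1.57  -0.003  0.098] F [0.3 0.7 0.8] w 44.1
local [-0.9  1.4 -0. ]
rotvec [-0.001 -0.002  0.003]
```

View pics/s9.png

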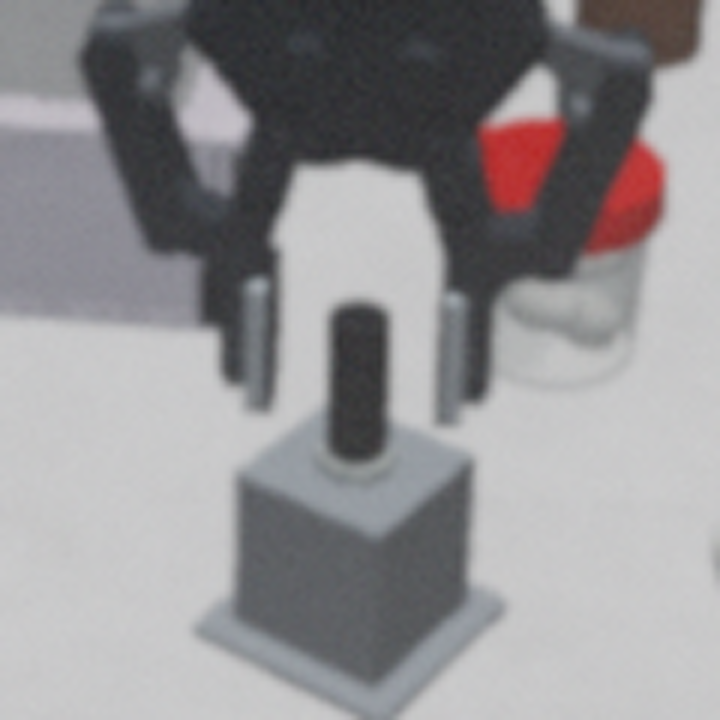

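View pics/t9.png

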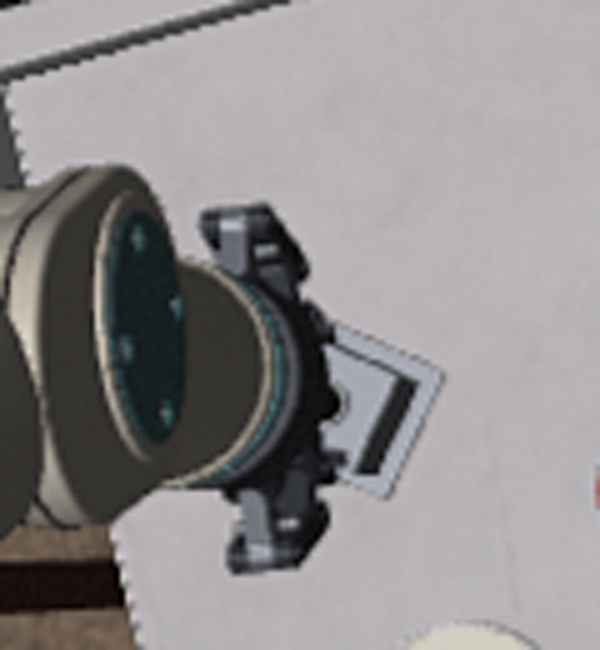

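```bash
python3 -m jog '[{"x":-1,"y":1,"z":0,"ax":0,"ay":0,"az":0,"grip":30},{"x":-1,"y":1,"z":0,"ax":0,"ay":0,"az":0,"grip":0},{"x":-1,"y":1,"z":0,"ax":0,"ay":0,"az":0,"grip":0},{"x":-1,"y":1,"z":0,"ax":0,"ay":0,"az":0,"grip":0},{"x":-1,"y":1,"z":0,"ax":0,"ay":0,"az":0,"grip":0}]'
python3 - <<'E'
from h import *
goto([406.5,198.5,75],0.1)
s=get_image('side')
crop(s,290,200,410,320,5,'s10.png')
E
```

```text
clock: 6.35
eef_pos: [406.4, 199.0, 75.9]
tool_rot: [-1.569, -0.004, 0.099]
force: [-1.5, 0.0, 5.8]
width: 14.5
clk 6.35 pos [406.4 199.   75.9] rpy [-1.569 -0.004  0.099] F [-1.5  0.   5.8] w 14.5
local [ 0.1  0.9 -0.5]
rotvec [-0.002 -0.001  0.004]
```

View pics/s10.png

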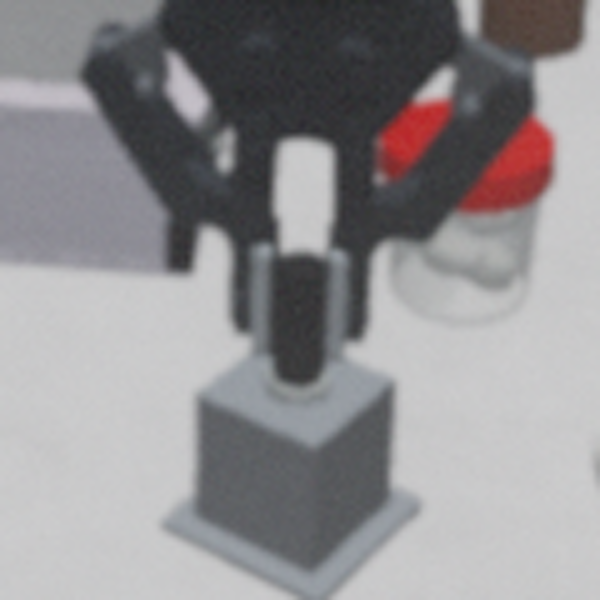

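```bash
python3 -m jog '[{"x":0,"y":-10,"z":0,"ax":0,"ay":0,"az":0,"grip":0},{"x":0,"y":-30,"z":0,"ax":0,"ay":0,"az":0,"grip":0},{"x":0,"y":-60,"z":0,"ax":0,"ay":0,"az":0,"grip":0},{"x":0,"y":-90,"z":0,"ax":0,"ay":0,"az":0,"grip":0},{"x":0,"y":-90,"z":0,"ax":0,"ay":0,"az":0,"grip":0}]'
python3 - <<'E'
from h import *
goto([451.5,-17,166],0.1)
s=get_image('side');t=get_image('top')
crop(s,270,130,420,320,4,'s11.png')
print([proj(s,[406.5,199,z]).round(1) for z in (99,144,188)])
E
```

```text
clock: 6.9
eef_pos: [408.0, 199.5, 168.7]
tool_rot: [-1.567, -0.009, 0.099]
force: [0.0, -0.1, -0.5]
width: 14.1
clk 6.9 pos [408.  199.5 168.7] rpy [-1.567 -0.009  0.099] F [ 0.  -0.1 -0.5] w 14.1
local [  21.8    2.1 -219.8]
rotvec [-0.004 -0.001  0.009]
[array([349.8, 248.1]), array([350.6, 220.8]), array([351.4, 192.4])]
```

View pics/s11.png

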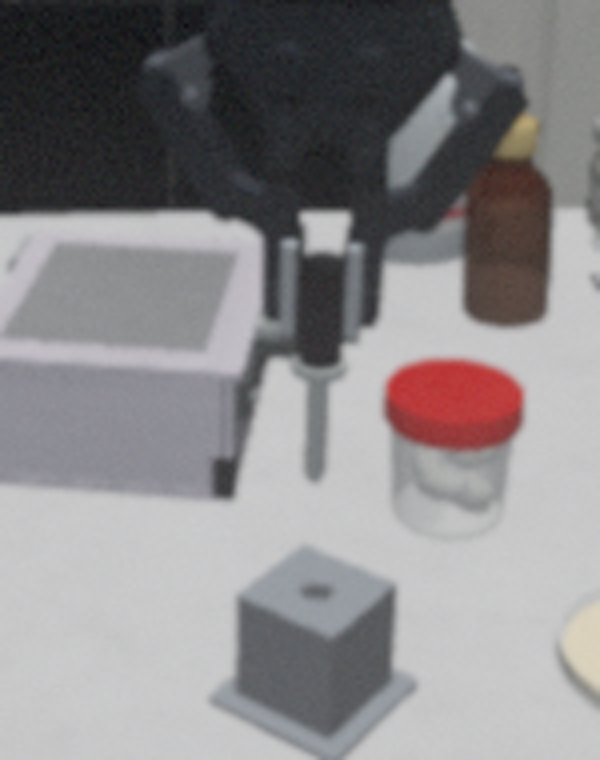

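Run:
```python
from h import *
a=cv2.imread('pics/s8.png'); c=cv2.resize(a[170:300,240:370],None,fx=5,fy=5,interpolation=cv2.INTER_CUBIC); cv2.imwrite('pics/s8z.png',c)
a=cv2.imread('pics/t7.png'); c=cv2.resize(a[330:440,430:600],None,fx=4,fy=4,interpolation=cv2.INTER_CUBIC); cv2.imwrite('pics/t7z.png',c)
```

```text
(no output)
```

View pics/s8z.png

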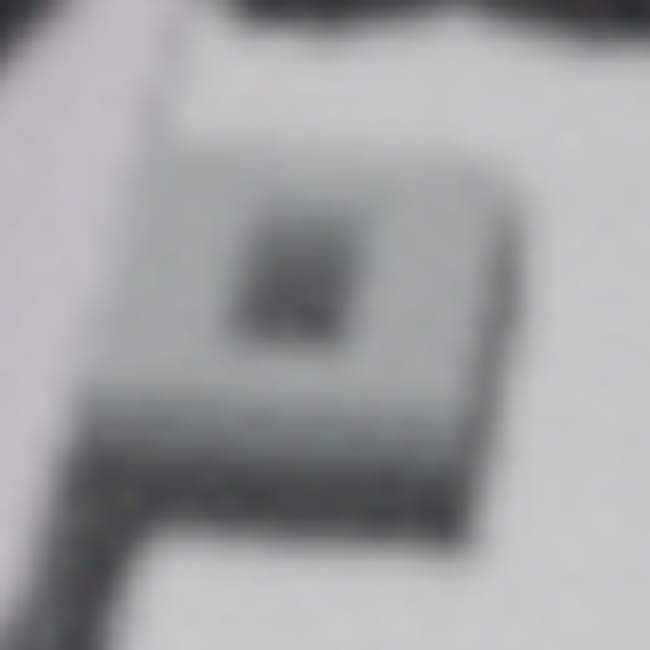

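View pics/t7z.png

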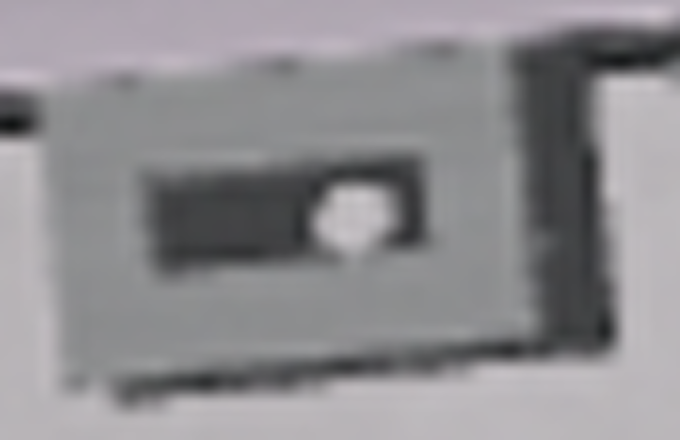

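Run:
```python
from h import *
s=get_image('side');t=get_image('top')
print('slot side',onz(s,344.5,206.0,71).round(1),'slot top',onz(t,305.1,205.2,71).round(1),'hole top',onz(t,309.2,205.75,62).round(1))
p,e=two(t,(305.1,205.2),s,(344.5,206.0)); print(p.round(1),e)
# slot ends from top
for u,v in ((145,178),(420,155),(430,240),(155,268)): print(onz(t,(u/4+430)/4+180-.4,(v/4+330)/4+110-.4,71).round(1))
# pin tip
p,e=two(s,(348.4-.4,249.2-.4),s,(348.4,249)); print('tip side on plane y=199.5:')
c,d=ray(s,348.0,248.8); k=(199.5-c[1])/d[1]; print((c+k*d).round(1))
```

```text
slot side [451.9  -3.4  71. ] slot top [451.9  -9.1  71. ] hole top [451.5 -16.9  62. ]
[452.5  -8.9  68.4] 0.7233250936222695
[456.1   8.8  71. ]
[458.5 -25.8  71. ]
[447.8 -26.9  71. ]
[444.8   7.7  71. ]
tip side on plane y=199.5:
[409.1 199.5  97.7]
```

```bash
python3 -m jog '[{"x":4,"y":0,"z":-44,"ax":-0.004,"ay":0,"az":0.009,"grip":0},{"x":9,"y":0,"z":-88,"ax":-0.004,"ay":0,"az":0.009,"grip":0},{"x":13,"y":0,"z":-132,"ax":-0.004,"ay":0,"az":0.009,"grip":0},{"x":18,"y":0,"z":-176,"ax":-0.004,"ay":0,"az":0.009,"grip":0},{"x":22,"y":0,"z":-218,"ax":-0.004,"ay":0,"az":0.009,"grip":0}]'
python3 -m jog '[{"x":0,"y":0,"z":0,"ax":0,"ay":0,"az":0,"grip":0},{"x":0,"y":0,"z":0,"ax":0,"ay":0,"az":0,"grip":0}]'
python3 - <<'E'
from h import *
goto([452.3,-16.2,152],0.1)
s=get_image('side');t=get_image('top')
crop(s,280,100,400,240,5,'s12.png')
crop(t,220,130,380,260,4,'t12.png')
print(read_state()['eef_pos'])
E
```

```text
clock: 7.6
eef_pos: [448.8, -18.1, 164.1]
tool_rot: [-1.574, 0.008, 0.099]
force: [0.2, 0.5, -0.5]
width: 14.5
clock: 7.8
eef_pos: [448.6, -17.1, 164.2]
tool_rot: [-1.574, 0.009, 0.096]
force: [0.3, 1.2, -0.7]
width: 14.1
clk 7.8 pos [448.6 -17.1 164.2] rpy [-1.574  0.009  0.096] F [ 0.3  1.2 -0.7] w 14.1
local [ 3.9 12.2  0.6]
rotvec [ 0.003 -0.004 -0.009]
[448.55065327 -14.89911004 164.36049396]
```

View pics/s12.png

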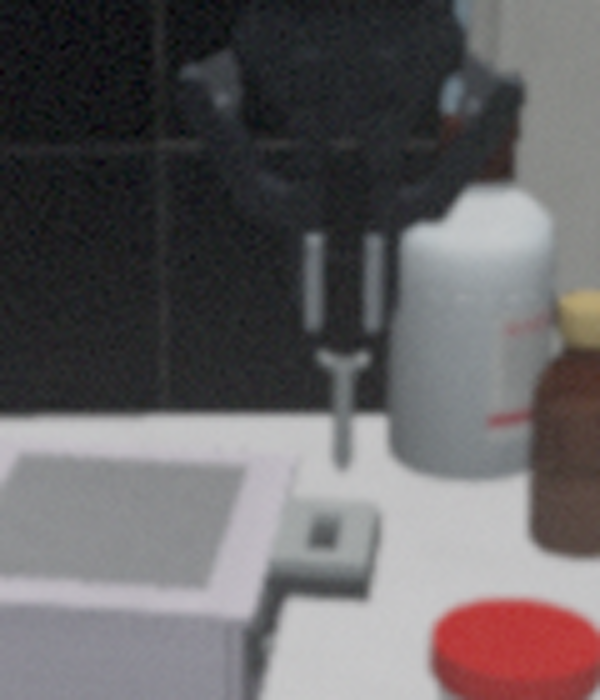

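View pics/t12.png

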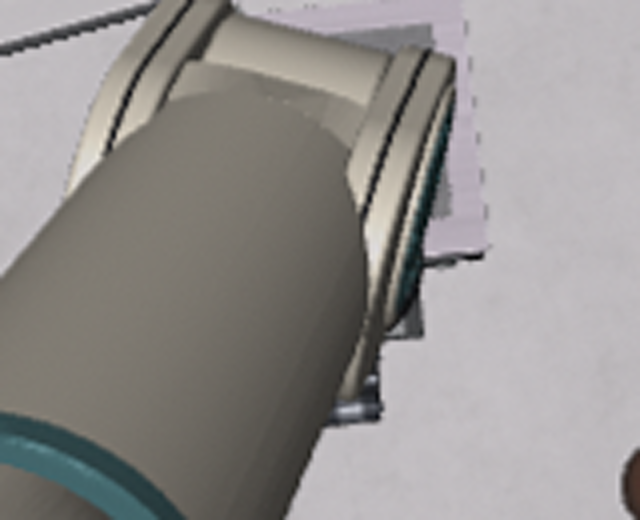

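```bash
cat >> h.py <<'E'
def avg(n=10):
    P=[];W=[];F=[]
    for k in range(n):
        s=get_image('side'); st=read_state(); P.append(st['eef_pos']);W.append(st['tool_rot']);F.append(st['force'])
    P,W,F=map(np.array,(P,W,F))
    print('clk',st['clock'],'pos',P.mean(0).round(2),'sd',P.std(0).round(2),'rpy',W.mean(0).round(4),W.std(0).round(4),'F',F.mean(0).round(2))
    return P.mean(0),W.mean(0),s
E
python3 - <<'E'
from h import *
p,w,s=avg(10)
print(Rn.from_euler('xyz',w).inv().apply(np.array([452.3,-16.2,152])-p))
tz=p[2]-75.5+9
print('tip z',tz,'proj',proj(s,[p[0],p[1],tz]),proj(s,[p[0],p[1],tz+45]))
E
```

```text
clk 8.4 pos [449.18 -15.06 164.98] sd [0.23 0.5  0.22] rpy [-1.5734  0.0065  0.1009] [0.0003 0.0006 0.0008] F [ 0.14 -0.16 -0.24]
[ 3.07722949 12.96707218 -1.41530371]
tip z 98.48303505445807 proj [347.2245411  191.03838484] [347.75257269 169.48161483]
```

Run:
```python
from h import *
s=get_image('side')
print('slot centre corrected',onz(s,343.7,203.8,71).round(1))
a=0.1;ey=np.array([-np.sin(a),np.cos(a)])
for p in ([451.9,-9.1],):print(np.array(p)-7.9*ey)
```

```text
slot centre corrected [455.4 -13.3  71. ]
[452.68868399 -16.96053291]
```

```bash
python3 -m jog '[{"x":3.6,"y":0,"z":-1.8,"ax":0,"ay":0,"az":0,"grip":0},{"x":3.6,"y":12,"z":-1.8,"ax":0,"ay":0,"az":0,"grip":0},{"x":3.6,"y":23,"z":-1.8,"ax":0,"ay":0,"az":0,"grip":0},{"x":3.6,"y":23,"z":-1.8,"ax":0,"ay":0,"az":0,"grip":0}]'
python3 - <<'E'
from h import *
p,w,s=avg(6)
t=get_image('top')
crop(s,320,150,380,230,9,'s13.png')
E
```

```text
clock: 8.85
eef_pos: [452.1, -17.6, 140.9]
tool_rot: [-1.573, 0.009, 0.099]
force: [0.1, -0.7, 0.3]
width: 14.3
clk 9.15 pos [453.   -17.72 142.11] sd [0.31 0.05 0.35] rpy [-1.5738  0.0063  0.0988] [0.0001 0.001  0.0001] F [ 0.33 -0.2  -0.2 ]
```

View pics/s13.png

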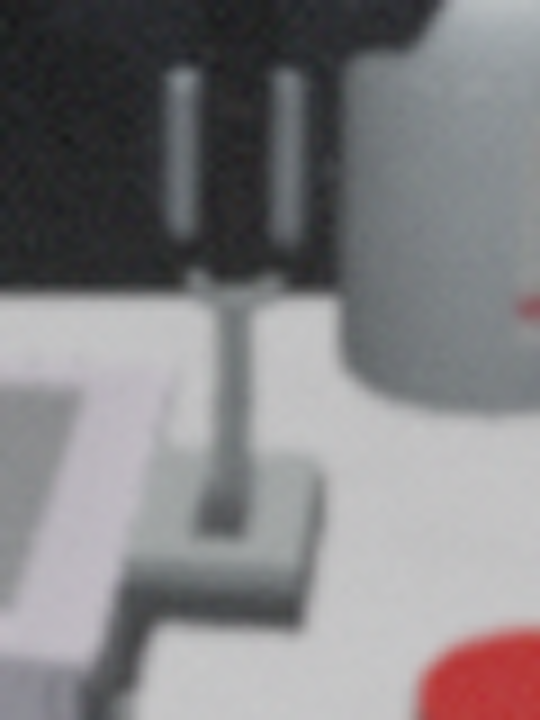

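```bash
python3 -m jog '[{"x":1.2,"y":0,"z":0.5,"ax":0,"ay":0,"az":0,"grip":0},{"x":1.2,"y":3,"z":0.5,"ax":0,"ay":0,"az":0,"grip":0},{"x":1.2,"y":5,"z":0.5,"ax":0,"ay":0,"az":0,"grip":0},{"x":1.2,"y":7,"z":0.5,"ax":0,"ay":0,"az":0,"grip":0},{"x":1.2,"y":7,"z":0.5,"ax":0,"ay":0,"az":0,"grip":0}]'
python3 - <<'E'
from h import *
p,w,s=avg(6)
crop(s,320,150,380,230,9,'s14.png')
E
```

```text
clock: 9.7
eef_pos: [453.8, -17.0, 134.8]
tool_rot: [-1.574, 0.007, 0.099]
force: [-0.9, 0.7, -0.8]
width: 14.5
clk 10.0 pos [454.09 -17.05 135.08] sd [0.08 0.01 0.09] rpy [-1.5738  0.0061  0.0989] [0.     0.0002 0.    ] F [-0.    0.08 -0.39]
```

View pics/s14.png

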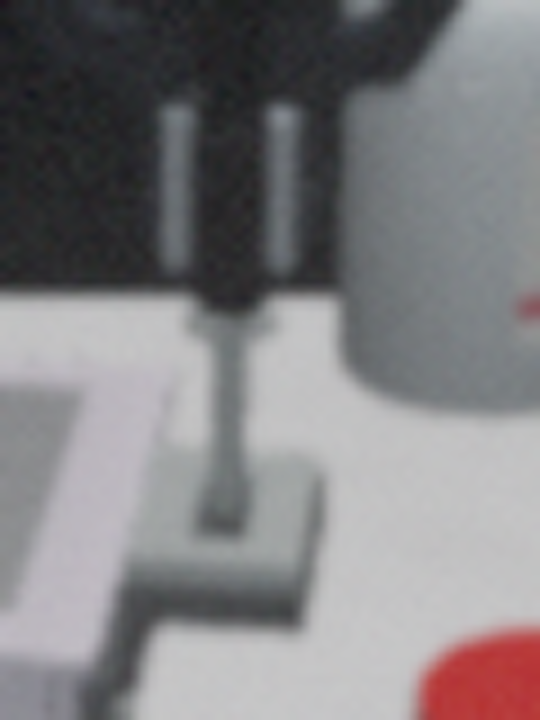

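```bash
python3 -m jog '[{"x":0.3,"y":2,"z":0,"ax":0,"ay":0,"az":0,"grip":0},{"x":0.3,"y":4,"z":0,"ax":0,"ay":0,"az":0,"grip":0},{"x":0.3,"y":6,"z":0,"ax":0,"ay":0,"az":0,"grip":0},{"x":0.3,"y":8,"z":0,"ax":0,"ay":0,"az":0,"grip":0},{"x":0.3,"y":8,"z":0,"ax":0,"ay":0,"az":0,"grip":0}]'
python3 - <<'E'
from h import *
p,w,s=avg(4)
E
```

```text
clock: 10.5
eef_pos: [454.2, -17.0, 126.8]
tool_rot: [-1.574, 0.007, 0.099]
force: [0.2, -0.1, -0.7]
width: 13.7
clk 10.7 pos [454.3  -17.02 127.05] sd [0.03 0.01 0.08] rpy [-1.5737  0.0062  0.0989] [0.     0.0001 0.    ] F [-0.15 -0.02 -0.29]
```

```bash
python3 -m jog '[{"x":0,"y":1.5,"z":0,"ax":0,"ay":0,"az":0,"grip":0},{"x":0,"y":3,"z":0,"ax":0,"ay":0,"az":0,"grip":0},{"x":0,"y":4.5,"z":0,"ax":0,"ay":0,"az":0,"grip":0},{"x":0,"y":6,"z":0,"ax":0,"ay":0,"az":0,"grip":0},{"x":0,"y":6,"z":0,"ax":0,"ay":0,"az":0,"grip":0}]'
python3 - <<'E'
from h import *
p,w,s=avg(4)
crop(s,320,150,380,230,9,'s15.png')
E
```

```text
clock: 11.2
eef_pos: [454.2, -17.0, 120.9]
tool_rot: [-1.574, 0.006, 0.099]
force: [-0.5, 0.6, 0.3]
width: 13.9
clk 11.4 pos [454.26 -17.05 121.05] sd [0.01 0.02 0.06] rpy [-1.5738  0.0063  0.099 ] [0.     0.0001 0.    ] F [-0.31  0.19 -0.72]
```

View pics/s15.png

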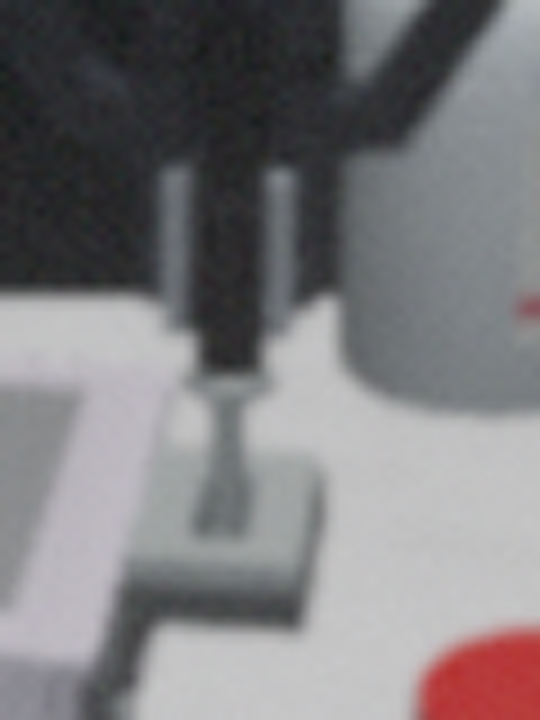

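```bash
python3 -m jog '[{"x":0,"y":3,"z":0,"ax":0,"ay":0,"az":0,"grip":0},{"x":0,"y":6,"z":0,"ax":0,"ay":0,"az":0,"grip":0},{"x":0,"y":9,"z":0,"ax":0,"ay":0,"az":0,"grip":0},{"x":0,"y":12,"z":0,"ax":0,"ay":0,"az":0,"grip":0},{"x":0,"y":12,"z":0,"ax":0,"ay":0,"az":0,"grip":0}]'
python3 - <<'E'
from h import *
p,w,s=avg(4)
E
```

```text
clock: 11.9
eef_pos: [454.0, -17.2, 108.7]
tool_rot: [-1.574, 0.007, 0.099]
force: [-1.1, -0.4, -0.7]
width: 14.2
clk 12.1 pos [454.18 -17.14 109.  ] sd [0.04 0.03 0.1 ] rpy [-1.5738  0.0063  0.0989] [0.     0.0001 0.    ] F [-0.79 -0.12 -0.68]
```

```bash
python3 -m jog '[{"x":-0.2,"y":3,"z":0,"ax":0,"ay":0,"az":0,"grip":0},{"x":-0.2,"y":6,"z":0,"ax":0,"ay":0,"az":0,"grip":0},{"x":-0.2,"y":9,"z":0,"ax":0,"ay":0,"az":0,"grip":0},{"x":-0.2,"y":12,"z":0,"ax":0,"ay":0,"az":0,"grip":0},{"x":-0.2,"y":13,"z":0,"ax":0,"ay":0,"az":0,"grip":0}]'
python3 - <<'E'
from h import *
p,w,s=avg(4)
E
```

```text
clock: 12.6
eef_pos: [454.1, -17.2, 96.5]
tool_rot: [-1.573, 0.006, 0.099]
force: [-1.1, -0.6, 18.2]
width: 14.5
clk 12.8 pos [454.11 -17.24  96.65] sd [0.02 0.01 0.03] rpy [-1.5734  0.0055  0.0986] [0. 0. 0.] F [-1.6   0.21  9.71]
```

Run:
```python
from h import *
s=get_image('side')
crop(s,310,150,390,230,9,'s16.png')
crop(s,300,170,370,260,9,'s16.png')
```

```text
(no output)
```

View pics/s16.png

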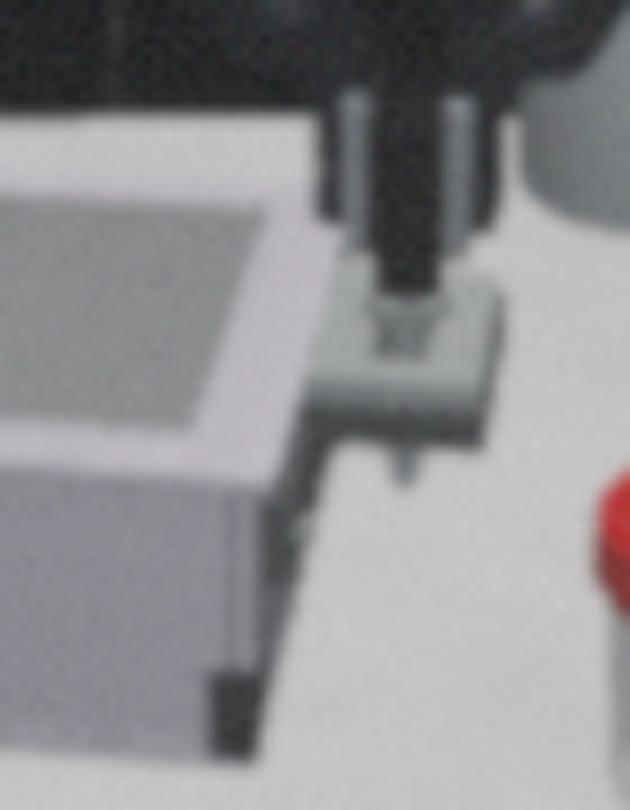

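```bash
python3 -m jog '[{"x":0,"y":1,"z":0,"ax":0,"ay":0,"az":0,"grip":0},{"x":0,"y":1,"z":0,"ax":0,"ay":0,"az":0,"grip":0}]'
python3 - <<'E'
from h import *
p,w,s=avg(4)
E
```

```text
clock: 13.05
eef_pos: [454.1, -17.3, 96.4]
tool_rot: [-1.573, 0.005, 0.098]
force: [-3.8, 0.9, 19.7]
width: 14.2
clk 13.25 pos [454.13 -17.25  96.41] sd [0.01 0.01 0.01] rpy [-1.5731  0.0049  0.0985] [0. 0. 0.] F [-3.2   0.6  19.16]
```

```bash
python3 - <<'E'
from h import *
s=get_image('side')
for z in (26,30,34): print(z,proj(s,[453.5,-17,z])+[.8,2.2])
E
python3 -m jog '[{"x":0,"y":-0.5,"z":0,"ax":0,"ay":0,"az":0,"grip":0},{"x":0,"y":-1,"z":0,"ax":0,"ay":0,"az":0,"grip":20},{"x":0,"y":-1,"z":0,"ax":0,"ay":0,"az":0,"grip":40},{"x":0,"y":-1,"z":0,"ax":0,"ay":0,"az":0,"grip":40},{"x":0,"y":-1,"z":0,"ax":0,"ay":0,"az":0,"grip":40}]'
python3 - <<'E'
from h import *
p,w,s=avg(4)
crop(s,300,150,370,240,9,'s17.png')
E
```

```text
26 [345.31462161 225.32306221]
30 [345.35353751 223.58139978]
34 [345.39260524 221.83294215]
clock: 13.8
eef_pos: [453.9, -17.1, 95.9]
tool_rot: [-1.574, 0.006, 0.099]
force: [0.1, 0.5, 1.2]
width: 40.1
clk 14.0 pos [453.92 -17.16  95.93] sd [0.01 0.02 0.04] rpy [-1.5738  0.0064  0.099 ] [0.     0.0001 0.    ] F [0.09 0.25 0.04]
```

View pics/s17.png

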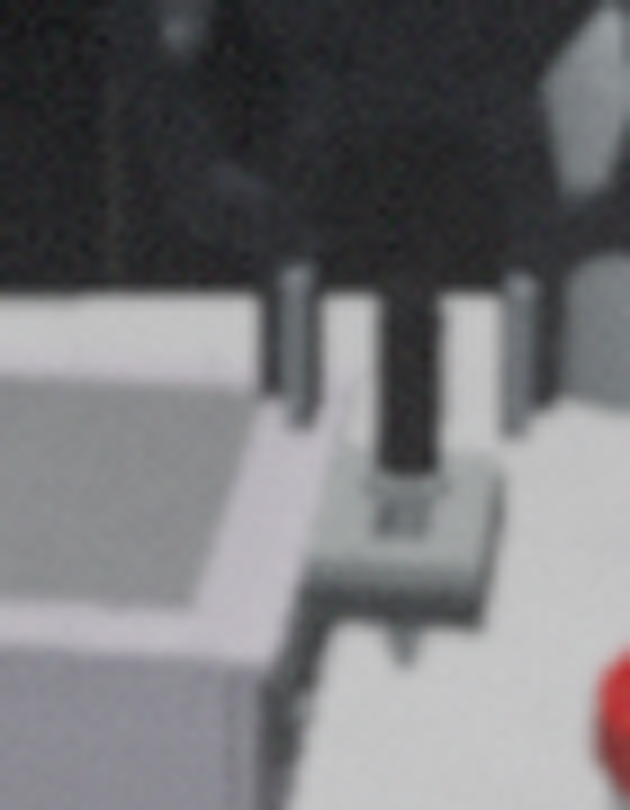

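```bash
python3 -m jog '[{"x":0,"y":-20,"z":0,"ax":0,"ay":0,"az":0,"grip":60},{"x":0,"y":-50,"z":0,"ax":0,"ay":0,"az":0,"grip":85},{"x":0,"y":-90,"z":0,"ax":0,"ay":0,"az":0,"grip":85},{"x":-5,"y":-100,"z":40,"ax":0,"ay":0,"az":0,"grip":85},{"x":-10,"y":-100,"z":85,"ax":0,"ay":0,"az":0,"grip":85}]'
python3 -m jog '[{"x":-5,"y":0,"z":40,"ax":0,"ay":0,"az":0,"grip":85},{"x":-10,"y":0,"z":85,"ax":0,"ay":0,"az":0,"grip":85},{"x":-10,"y":0,"z":130,"ax":0,"ay":0,"az":0,"grip":85},{"x":-10,"y":0,"z":150,"ax":0,"ay":0,"az":0,"grip":85},{"x":-10,"y":0,"z":150,"ax":0,"ay":0,"az":0,"grip":85}]'
python3 - <<'E'
from h import *
s=get_image('side');t=get_image('top')
crop(s,300,160,370,240,9,'s18.png'); crop(t,260,120,370,260,5,'t18.png')
E
```

```text
clock: 14.5
eef_pos: [437.9, 66.5, 198.0]
tool_rot: [-1.574, 0.001, 0.094]
force: [0.5, 0.6, -0.4]
width: 84.9
clock: 15.0
eef_pos: [410.6, 218.8, 195.3]
tool_rot: [-1.572, 0.006, 0.106]
force: [-0.0, -0.6, 0.2]
width: 85.1
```

View pics/s18.png

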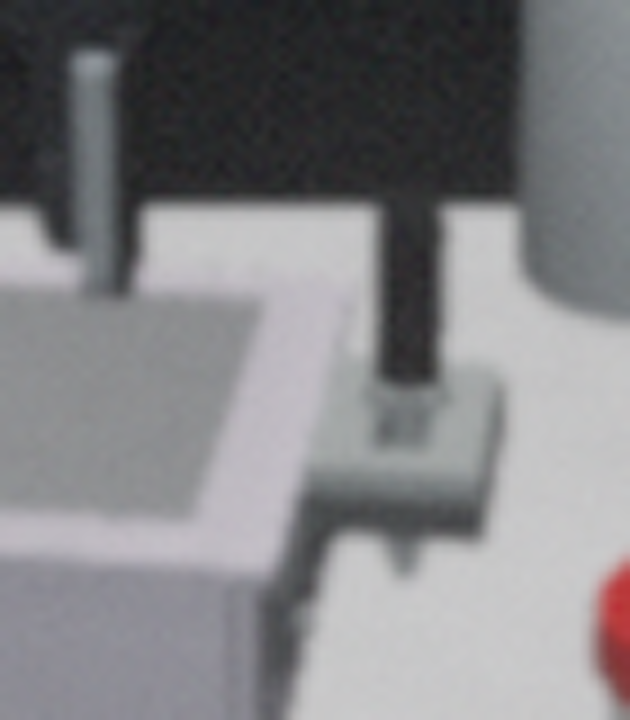

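View pics/t18.png

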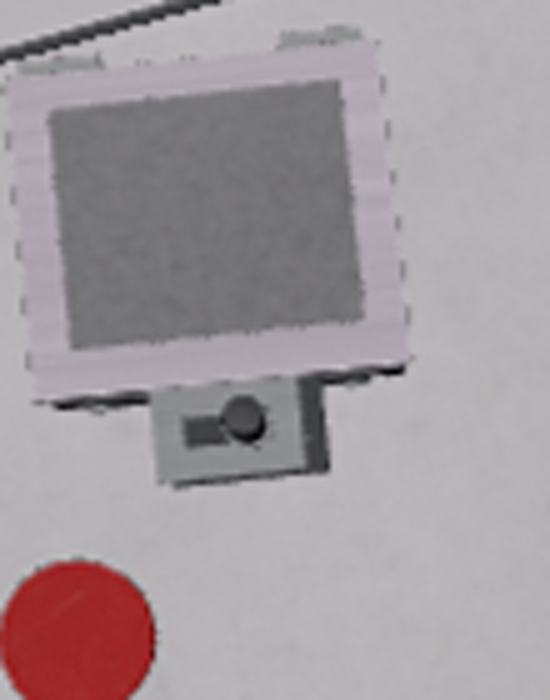

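Run:
```python
from h import *
s=get_image('side');t=get_image('top')
a=0.1;ex=np.array([np.cos(a),np.sin(a),0]);ey=np.array([-np.sin(a),np.cos(a),0])
S=np.array([453,-9.0,0])
def c(x,y,z): return S+(x+88)*ex+y*ey+[0,0,z]
def pr(n,p): q=proj(s,p); print(n,p.round(1),'crop s18',((q-[300,160]+.5)*9-.5).round(0))
pr('tongue front near top',c(-107,30,71)); pr('tongue front far top',c(-107,-30,71))
pr('keeper near bottom',c(-108,32-8,52)); pr('lid front near',c(-69,77,71)); pr('lid front near bottom',c(-69,77,65))
for d in (0,4):
    pr('tip +%d'%d,c(-88,-8,26+d)); pr('grip bottom near',c(-88,0,75+d)-[0,0,0]); pr('grip top',c(-88,-8,115+d)) 
    q=proj(t,c(-88,-8,115+d)); print('top view grip top',((q-[260,120]+.5)*5-.5).round(1))
q=proj(t,c(-88,-8,75)); print('top view grip bottom',((q-[260,120]+.5)*5-.5).round(1))
q=proj(t,c(-88,0,71)); print('slot',((q-[260,120]+.5)*5-.5).round(1))
cv2.imwrite('pics/s19.png',cv2.resize(s['color'][180:230,325:365],None,fx=14,fy=12,interpolation=cv2.INTER_CUBIC)[:,:,::-1])
```

```text
tongue front near top [431.1  19.   71. ] crop s18 [481. 470.]
tongue front far top [437.1 -40.7  71. ] crop s18 [499. 357.]
keeper near bottom [430.7  12.9  52. ] crop s18 [485. 538.]
lid front near [464.2  69.5  71. ] crop s18 [278. 560.]
lid front near bottom [464.2  69.5  65. ] crop s18 [278. 586.]
tip +0 [453.8 -17.   26. ] crop s18 [403. 572.]
grip bottom near [453.  -9.  75.] crop s18 [405. 391.]
grip top [453.8 -17.  115. ] crop s18 [411. 208.]
top view grip top [241.4 412.1]
tip +4 [453.8 -17.   30. ] crop s18 [404. 556.]
grip bottom near [453.  -9.  79.] crop s18 [405. 374.]
grip top [453.8 -17.  119. ] crop s18 [412. 191.]
top view grip top [240.8 411. ]
top view grip bottom [246.5 422. ]
slot [227.2 425.3]
```

View pics/s19.png

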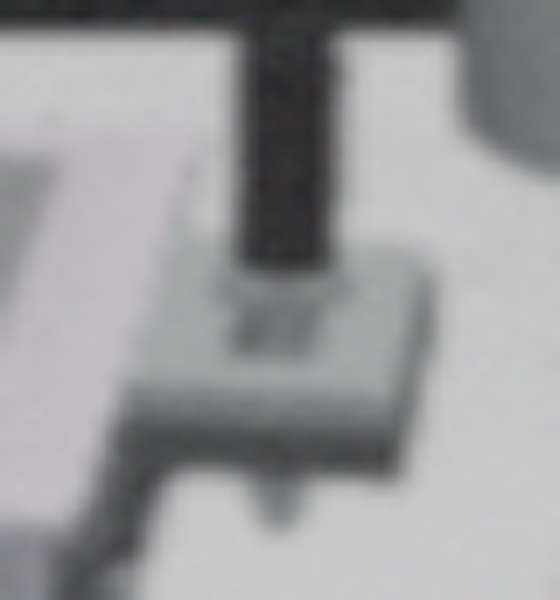

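Run:
```python
from h import *
t=get_image('top'); a=cv2.imread('pics/top0.png'); b=t['color'][:,:,::-1]
cv2.imwrite('pics/fin.png',b)
for n,(x0,y0,x1,y1) in dict(jar=(255,225,300,270),amber=(370,230,415,270),wash=(405,185,470,245)).items():
    print(n,cv2.absdiff(a[y0:y1,x0:x1],b[y0:y1,x0:x1]).mean().round(2))
```

```text
jar 4.8
amber 4.97
wash 4.5
```

View pics/fin.png

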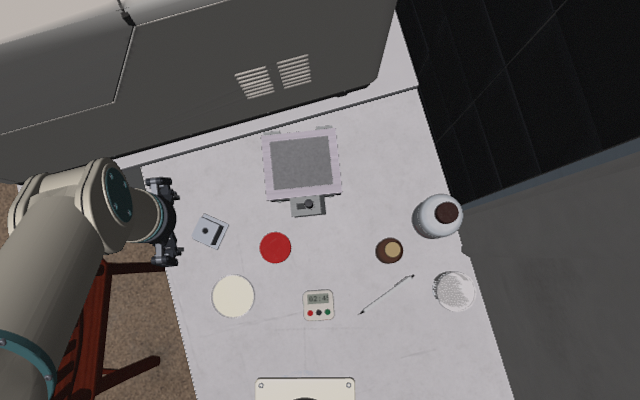

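```bash
python3 -c "
from cell import *
print(finish_job(), read_state()['clock'])"
```

```text
the job is handed in; nothing more can be done
the job is handed in; nothing more can be done
```

I shut the lid with the closed fingertips and pinned it through the slot and the keeper hole. I then let go, backed off and handed the job in at about 15 s on the robot's clock. `finish_job()` gave no verdict.

**What the last checks showed**
- **Lid:** it is shut, lying flat in both views.
- **Keeper hole:** I found it in the top camera, about 8 mm off the slot's middle towards the case's -y end.
- **Insertion:** the pin went down with almost no force until the collar stopped it. A further small push raised the force to about 19 N with only 0.2 mm of movement.
- **Pin home:** in the side view the tip and the lower edge of the grip sit within about 1 mm of where a fully home pin should show.
- **Bystanders:** the jar and both bottles stand where they started in the top view, and the gripper is clear of everything.

**What disagreed or went rougher than planned**
- **Stopping height:** the collar stopped about 4 mm higher on the tool than I had worked out. I had taken the holder's top as 54 mm; 50 mm would explain it. I went by the side-view match and the firm stop instead.
- **Side camera:** its position readings were off from the robot's by about 1 to 3 mm.
- **Lid press:** the last press on the shut lid peaked at about 47 N at the wrist. It was made with the fingertips and is below the 120 N wrist limit, but harder than I intended. If fingertips count as the gripper's body, it is over that 40 N limit.
- **Bottles inside the case:** I could not see them once the lid was shut.

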